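# Close the inspection box and hold a circuit board over its window

## Robot

A 6-joint arm with a two-finger parallel gripper is mounted at the origin on a cart in front of the work surface, level with it; the furniture and walls round the work are solid. World frame = base frame: x ahead of the robot, y to its left, z up, the work surface at z = 0. Lengths are in m, angles in rad, forces in N, time in s.
With the tool pointing down it reaches from about 0.3 to 0.75 m from the base axis. Payload 8.5 kg.
Tool frame: the origin (TCP) lies at the centre of the arm's flange, where the gripper is bolted on; the fingertips stand robot.tip_reach ahead of it and the grasp point (between the pads) lies 147 mm ahead of it (robot.tip_reach is the distance from the TCP to the fingertips, in m); z points along the fingers, y is the line along which they close (so a half turn about z gives the same grasp; the last joint's range is limited). The gripper opens to 88 mm and grips with 3 to 60 N. Pads are 18 mm wide; open, the fingers measure 123 mm over their backs; the gripper's body (75 mm by 187 mm) begins 45 mm behind the grasp point.
Start: joints at [1.091, 0.381, 1.297, -0, 1.464, -0.215], TCP at [0.144, 0.531, 0.405] pointing down, gripper open.
Joint ranges: [-3.11, 3.11], [-0.89, 2.33], [0.22, 2.48], [-1.42, 4.56], [0.17, 2.85], [-2.88, 2.88]. Speed limits (rad/s): [2.39, 2.39, 3.14, 3.14, 3.14, 3.14].

## Interface

Orientations are given as a unit quaternion [x, y, z, w].
In Python, from workcell import robot, eyes, order gives the robot as it stands.
- The arm moves only by the tool drive_tool, never from a script. Its argument "targets" is a list of rows, each an object with "slide": the shift along the world's x, y, z in cm, a list of three; "yaw": the turn about the world's z in degrees. A call has 1 to 20 rows; each row shifts and turns the commanded pose from where the row before left it; what a row does not reach is not made up. A row lasts 1/8 s, in which the tool goes at most 62.5 mm and 10.7 degrees, less where a joint would pass 70% of its speed; a pose out of reach is approached as far as the arm can. A call with a gripper value outside its range is refused whole. "grip" is the opening, from 0 (shut) to 1 (fully open), set as the call begins (left out, the last holds). The fingers move at their own pace and stop on an object; the grip force is fixed at half the most. Time passes only in rows, so rows that do not move let the fingers close. It gives the time, the measured TCP pose, the force, the opening and the grip force at its end, in the units of the state.
- robot.observe(): the state, without advancing time (a new reading comes with each control period).
- eyes.grab_frame(name): name is "scene" or "top" or "wrist"; returns a dict with "image" (384x512x3 uint8, red, green, blue), "intrinsics" (3x3 intrinsics, pixels), "dist_coeffs" ([k1, k2, p1, p2, k3] as OpenCV has them; the pictures are not rectified), "cam_to_world" (4x4, takes a point from camera to world coordinates); the wrist camera has in their place "mount" (4x4, takes a point from camera to tool coordinates, whose origin is the TCP and whose axes are the flange's). Camera axes: x right, y down, z forward; pixel columns grow to the right and rows downward; lengths in m; the calibration is good to about 2 mm. A picture is of the moment at which its call begins: read the wrist's pose just before it. There is no depth.
- order.finish_job(): hands the job in; it is judged then, once.
The state is a dict: "clock": time; "q": joint angles; "joint_vel": joint speeds; "tau": joint torques, N m; "tool_pos": TCP position; "eef_rot": TCP orientation; "contact_force": force on the tool from outside, world axes, zero at the start; "ft_torque": the same for the moment, N m; "width": finger opening in m; "finger_force": force on a finger pad.
Only numpy, scipy, OpenCV 4.12 (cv2) and the standard library are available. Lean on these libraries where they do the work, as an engineer would, in place of code of your own. Each camera call takes 0.05 s, during which the arm holds its last target. There are 200 camera calls.

## Task

The inspection box stands open because its lens has just been wiped: press its lid fully shut by the black pad on the frame until it clicks home, keeping off the glass. Then pick up the green circuit board, carry it over the power strip and bottles without knocking anything, and present its solder side to the camera: level, about 10 mm above the window in the lid, in the middle of it, long edges parallel to the window's long edges, with neither board nor fingers touching the box. Finish like that, still holding the board in the air.

Things in the scene. Friction and masses are not known exactly. Their poses are not given: they have to be found in the camera images.
- inspection_box: solder-side inspection box: grey housing 140 mm deep (its x), 170 mm wide (its y), 58 mm high, heavy and fixed to the table, with a camera inside that looks up. Left of the power strip. Origin: centre of the underside; its x points from the front (the side towards the robot, with a black panel) to the hinge side, its y to the left, z up
- box_lid (a joint): white lid of the box, 141 mm deep, 171 mm wide, 12 mm thick, hinged along the box's far top edge; the near edge swings up. Angle in rad: 0 = fully shut, it starts 0.6 to 1.1 open. A stiff hinge keeps it where it is left (about 2 N at the pad moves it). A sprung ball catch stops it at about 0.09 rad, 11 mm short of shut at the near edge; pressing on with about 7 N at the pad takes it past the catch and it clicks home at 0 and stays
- lid_pad (a point): centre of the black rubber press pad (16 x 50 mm, long side along the box's y) on top of the lid's frame at its near edge; top surface of the pad. 124 mm from the hinge line and, lid shut, 72 mm above the table. Axes turn with the lid: with the lid shut they are those of the box
- lid_hinge (a point): middle of the lid's hinge line, 58 mm above the table, 66 mm behind the box's centre; the line runs along the box's y and the pad moves on a circle about it
- window (a point): clear glass window in the lid, 60 mm (its x) by 100 mm (its y, the long way), ringed by white light bars. This point: centre of the glass's upper face, z out of the glass, axes those of the box when the lid is shut (glass then 68.5 mm above the table and 2 mm below the top of the frame around it)
- board: green circuit board with two thin wires that trail from one short edge. Proper 35 mm (its x) by 75 mm (its y), 8 mm high with its parts, 30 g, lying flat on the table, parts up, right of the power strip (a long brown board at the left is not meant). Take it across the 35 mm, by the long edges. Origin: on the underside, but 17.5 mm from the middle of the board (along -y, towards the wires); z up
- board_mid (a point): middle of the underside of the green board proper (wires not counted), axes those of the board
- power_strip: white power strip with four sockets and an orange switch, 269 x 55 x 47 mm high, lying between the box and the board and pointing roughly away from the robot; an obstacle. Origin: underside, middle
- glue_bottle: white glue bottle with a tall blue nozzle cap, 36 mm wide, 106 mm high, standing beside the power strip; an obstacle. Origin: centre of its underside
- cleaner_bottle: small clear and white bottle of cleaner with a white screw cap, 42 mm wide, 90 mm high, standing beside the power strip; an obstacle. Origin: centre of its underside
- screw_dish: round steel dish of small screws, 68 mm wide, 18 mm high. Origin: underside, middle
- cutters: side cutters with red handles, 132 x 49 x 11 mm, lying flat. Origin: underside, middle
- driver_2: small screwdriver with a blue handle, 164 mm long, lying farther back. Origin: underside, middle
There are look-alikes about, which are no part of the job. There is more than one size of the board; the job needs the larger.

How it is judged:
On the way, in this order (a step that is already met when the one before it is completed fails the run):
1. the lid is pressed fully shut, past its catch (value of joint box_lid below 0.02 rad), for 0.3 s.
2. the green board is picked up by the fingers (height (world z) of board_mid above 0.04 m and contact force between board and the fingers above 0.5 N), for 0.2 s.
At the end, for the whole second after the job is handed in: The lid is shut (joint under 0.02 rad); the fingers hold the green board still, its middle within 10 mm of the window's centre seen from above, its underside 4 to 16 mm above the glass, level and parallel to the window within 0.12 rad (7 degrees); neither the board nor the arm touches the box (value of joint box_lid below 0.02 rad and horizontal distance between board_mid and window below 0.01 m and z of board_mid in the frame of window between 0.004 and 0.016 m and angle between the y axis of board and the y axis of window, either way round below 0.12 rad and angle between board's own z axis and vertical below 0.12 rad and contact force between board and the fingers above 0.5 N and contact force between board and inspection_box below 0.1 N and contact force between each of the arm, the fingers and inspection_box below 0.5 N and linear speed of board below 0.02 m/s); the arm keeps its last pose, push and grip.
It fails at once if the board touches the inspection box (contact force between board and inspection_box above 0.5 N).
It fails at once if the fingers or the arm press on the glass (contact force between any of the fingers, the arm and glass_pane above 1 N).
It fails at once if something else on the table is knocked from its place (more than 15 mm, or a bottle tipped) (distance of any of power_strip, glue_bottle, cleaner_bottle, screw_dish, cutters, driver_2 from where it was at the start of the episode above 0.015 m or angle between any of glue_bottle, cleaner_bottle's own z axis and vertical above 0.3 rad).
It also fails if it takes over 61 s, if anything falls off the work surface, if the arm or the gripper's body presses on something with over 40 N, if the wrist force passes 120 N, or if a joint passes its speed limit or range.

## Working session

There is one attempt and no reset: what is moved stays moved. The work goes in short steps, Python scripts to look and compute and a tool call to move; the robot and the scene stay as the last step left them, time stands still between calls to the robot, and variables do not carry over. Pictures are saved under pics/ and viewed, at most 10 in all, crops included, and the job is handed in when it is done.

Besides the shell and the picture viewer there is one more tool, called after "Emit:" by a JSON object that holds its "name" and its "arguments", one argument or row to a line. drive_tool: Moves the arm, as the interface text tells. Its arguments: {"type":"object","properties":{"targets":{"type":"array"},"grip":{"type":"number"}},"required":["targets"]}

```bash
mkdir -p pics; ls
cat > h.py <<'E'
import numpy as np, cv2
from workcell import robot, eyes, order
from scipy.spatial.transform import Rotation as R
def grab(n,save=None):
    s=robot.observe(); f=eyes.grab_frame(n)
    if 'mount' in f:
        T=np.eye(4);T[:3,:3]=R.from_quat(s['eef_rot']).as_matrix();T[:3,3]=s['tool_pos'];f['cam_to_world']=T@np.array(f['mount'])
    f={k:np.array(v) for k,v in f.items()}
    if save: cv2.imwrite(f'pics/{save}.png',f['image'][:,:,::-1])
    np.savez(f'{n}.npz',**f)
    return f
def ray(f,px):
    p=cv2.undistortPoints(np.array(px,float).reshape(-1,1,2),f['intrinsics'],f['dist_coeffs']).reshape(-1,2)
    d=np.c_[p,np.ones(len(p))]@f['cam_to_world'][:3,:3].T
    return f['cam_to_world'][:3,3],d
def onz(f,px,z):
    o,d=ray(f,px); return o+d*((z-o[2])/d[:,2])[:,None]
def proj(f,P):
    M=np.linalg.inv(f['cam_to_world'])
    return cv2.projectPoints(np.array(P,float).reshape(-1,1,3),cv2.Rodrigues(M[:3,:3])[0],M[:3,3],f['intrinsics'],f['dist_coeffs'])[0].reshape(-1,2)
E
python3 - <<'E'
from h import *
for n in('scene','top'):
    f=grab(n); print(n,f['cam_to_world'].round(3).tolist(),f['intrinsics'][0,0])
    cv2.imwrite(f'pics/{n}.png',cv2.resize(f['image'][:,:,::-1],(800,600),interpolation=cv2.INTER_CUBIC))
s=robot.observe();print(s,robot.tip_reach)
E
```

```text
pics
scene [[0.848, -0.193, 0.493, 0.001], [-0.53, -0.333, 0.78, -0.813], [0.014, -0.923, -0.384, 0.515], [0.0, 0.0, 0.0, 1.0]] 362.99877092403443
top [[-0.001, -0.991, 0.132, 0.39], [-1.0, 0.0, -0.007, 0.094], [0.007, -0.132, -0.991, 1.26], [0.0, 0.0, 0.0, 1.0]] 360.34060003712466
{'clock': 0.1, 'q': array([ 1.09068557e+00,  3.81124506e-01,  1.29813419e+00,  2.75296977e-07,
        1.46361302e+00, -2.15254836e-01]), 'joint_vel': array([ 0.00096775, -0.0024079 , -0.00188723, -0.00093884,  0.00242916,
        0.00052408]), 'tau': array([ 4.74269385e-03, -4.38648605e+01, -2.24908197e+01,  7.14223785e-02,
        3.42192315e-02, -7.15260649e-05]), 'tool_pos': array([0.14393395, 0.5307931 , 0.40421872]), 'eef_rot': array([ 1.32041221e-01,  9.91244020e-01, -6.01217442e-04, -2.18029616e-04]), 'contact_force': array([ 0.10949692, -1.20155865, -0.23911231]), 'ft_torque': array([-0.08078647, -0.01675337, -0.00767372]), 'finger_force': 0.0, 'width': 0.08797317423224846} 0.166
```

View pics/top.png

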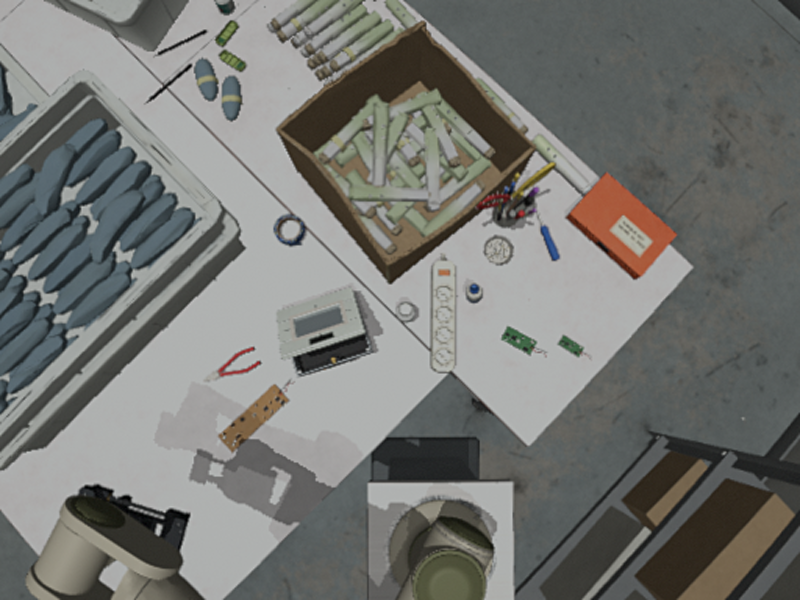

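View pics/scene.png

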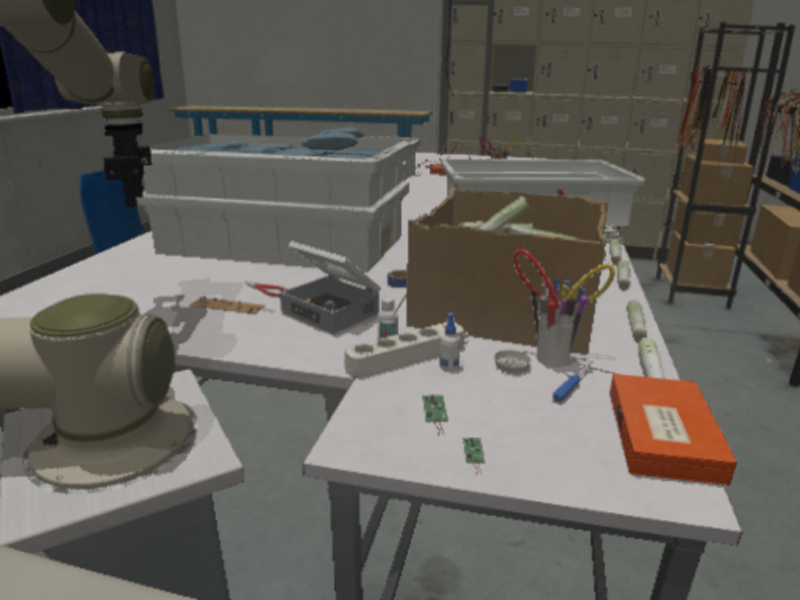

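The top view shows the box at about (325,330) in 800x600 pixels, yawed about +17°, with the pad at (322,338). The larger green board is at (519,341) with its wires to the right. The strip is at (444,315), with the cleaner at (405,310) and the glue at (474,292). The scene view shows the lid about 45° open.

Run:
```python
from h import *
f=dict(np.load('top.npz')); s=512/800
def p(n,x,y,z): print(n,onz(f,[[x*s,y*s]],z)[0].round(3))
p('lidnearL',288,357,.12);p('lidnearR',370,332,.12);p('pad',322,338,.13)
p('hingeL',277,310,.058);p('hingeR',352,287,.058)
p('frontL',297,374,.0);p('frontR',370,352,.0)
p('stripfar',444,260,.047);p('stripnear',443,370,.047);p('cleaner',405,310,.09);p('glue',474,288,.106)
p('dish',498,250,.018);p('cutters',236,364,.01)
g=f['image'].astype(int);m=((g[:,:,1]-g[:,:,0]>25)&(g[:,:,1]-g[:,:,2]>10)).astype(np.uint8)
m=cv2.morphologyEx(m,cv2.MORPH_CLOSE,np.ones((3,3)))
n,l,st,c=cv2.connectedComponentsWithStats(m)
for i in range(1,n):
    if st[i,4]>40:
        pts=np.argwhere(l==i)[:,::-1]; w=onz(f,pts,.004)[:,:2]
        r=cv2.minAreaRect(w.astype(np.float32)*1000); print(st[i],np.round(r[0]),np.round(r[1]),r[2])
```

```text
lidnearL [0.418 0.312 0.12 ]
lidnearR [0.469 0.147 0.12 ]
pad [0.456 0.242 0.13 ]
hingeL [0.52  0.35  0.058]
hingeR [0.57  0.189 0.058]
frontL [0.383 0.314 0.   ]
frontR [0.432 0.152 0.   ]
stripfar [ 0.632 -0.012  0.047]
stripnear [ 0.392 -0.007  0.047]
cleaner [0.517 0.075 0.09 ]
glue [ 0.561 -0.068  0.106]
dish [ 0.661 -0.137  0.018]
cutters [0.405 0.449 0.01 ]
[322 209  21  18 168] [ 459. -180.] [70. 32.] 61.107147216796875
[358 215  15  13  82] [ 446. -298.] [52. 21.] 57.67863845825195
```

Emit:
{"name": "drive_tool", "arguments": {
  "targets": [
    {"slide":[3.4,-3.6,0.2],"yaw":4},
    {"slide":[3.4,-3.6,0.2],"yaw":4},
    {"slide":[3.4,-3.6,0.2],"yaw":4},
    {"slide":[3.4,-3.6,0.2],"yaw":4},
    {"slide":[3.4,-3.6,0.2],"yaw":4},
    {"slide":[3.4,-3.6,0.2],"yaw":4},
    {"slide":[3.4,-3.6,0.2],"yaw":4},
    {"slide":[3.4,-3.6,0.2],"yaw":4},
    {"slide":[0,0,0],"yaw":0},
    {"slide":[0,0,0],"yaw":0}
  ],
  "grip": 0
}}

```text
clock: 1.35
tool_pos: [0.4156, 0.243, 0.4205]
eef_rot: [-0.146, 0.989, 0.0, -0.0]
contact_force: [-0.6, -0.8, 0.0]
width: 0.0003
finger_force: 0.0
```

Run:
```python
from h import *
f=grab('wrist'); print(f['mount'].round(3).tolist(),f['cam_to_world'].round(3).tolist(),f['intrinsics'][0,0])
cv2.imwrite('pics/w1.png',cv2.resize(f['image'][:,:,::-1],(800,600),interpolation=cv2.INTER_CUBIC))
s=robot.observe();print(s['q'],s['tool_pos'],R.from_quat(s['eef_rot']).as_matrix().round(3))
```

```text
[[0.001, -0.964, -0.267, 0.068], [1.0, 0.001, 0.0, 0.0], [-0.0, -0.267, 0.964, 0.019], [0.0, 0.0, 0.0, 1.0]] [[-0.29, 0.923, 0.255, 0.35], [0.957, 0.279, 0.078, 0.224], [0.0, 0.266, -0.964, 0.401], [0.0, 0.0, 0.0, 1.0]] 264.37866102304775
[ 2.83347250e-01  2.47822231e-01  1.44856148e+00  2.34530262e-04
  1.44583174e+00 -1.58152333e+00] [0.41536043 0.24334569 0.42058789] [[-0.957 -0.29  -0.001]
 [-0.29   0.957  0.   ]
 [ 0.001  0.    -1.   ]]
```

View pics/w1.png

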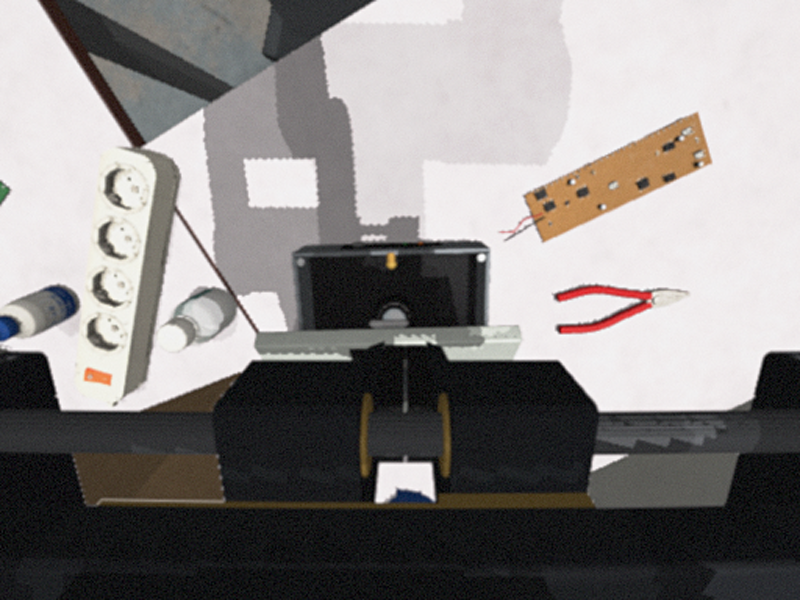

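The wrist view shows the housing's front top edge at (295,248)–(489,246) and the lid's near edge at (255,334)–(520,327). The gripper is aligned with the box yaw. The strip, bottles and cutters are all clear of it.

Run:
```python
from h import *
from scipy.optimize import brentq
f=dict(np.load('wrist.npz')); s=512/800
A=onz(f,np.array([[295,250],[489,247]])*s,.058); print(A.round(4),np.linalg.norm(A[0]-A[1]))
e=A[1]-A[0]; yaw=np.arctan2(-e[0],e[1]); print('yaw',np.degrees(yaw))
ux=np.array([np.cos(yaw),np.sin(yaw),0]); C=A.mean(0)+.07*ux; H=C+.066*ux; H[2]=.058; print('C',C,'H',H)
for px in ([255,334],[388,331],[520,327]):
    o,d=ray(f,[np.array(px)*s]); d=d[0]
    def g(th,r=.137,h=0):
        P=H-ux*(r*np.cos(th)-h*np.sin(th)); P[2]+=r*np.sin(th)+h*np.cos(th)
        t=(P-o)@ux/(d@ux); return (o+t*d-P)[2]
    ths=np.linspace(.2,1.4,13); v=[g(t) for t in ths]
    for a,b,x,y in zip(ths,ths[1:],v,v[1:]):
        if x*y<0: print(px,'theta',brentq(g,a,b))
for th in (.5,.6,.7,.8,.9,1.):
    print(th,(H-ux*(.124*np.cos(th)-.014*np.sin(th))+[0,0,.124*np.sin(th)+.014*np.cos(th)]).round(4))
# cross: two-view via scene lid top? top view pad
t=dict(np.load('top.npz'));g=t['image'][205:232,180:240].astype(int).sum(2)
m=(g<120).astype(np.uint8);n,l,st,c=cv2.connectedComponentsWithStats(m)
for i in range(1,n):
    if st[i,4]>8: print(st[i],c[i]+[180,205])
for th in (.5,.6,.7,.8,.9,1.):print(th,proj(t,H-ux*(.124*np.cos(th)-.014*np.sin(th))+[0,0,.124*np.sin(th)+.014*np.cos(th)]))
```

```text
[[0.429  0.1517 0.058 ]
 [0.3796 0.3064 0.058 ]] 0.16235233322611572
yaw 17.71075007068142
C [0.47097561 0.25033625 0.058     ] H [0.5338475  0.27041423 0.058     ]
[255, 334] theta 0.779219129764093
[388, 331] theta 0.7731562734357244
[520, 327] theta 0.76278819926885
0.5 [0.4366 0.2394 0.1297]
0.6 [0.4439 0.2417 0.1396]
0.7 [0.4521 0.2443 0.1486]
0.8 [0.4611 0.2472 0.1567]
0.9 [0.4709 0.2503 0.1638]
1.0 [0.4812 0.2536 0.1699]
[19  9 14  6 30] [204.93333333 216.1       ]
[ 16   9  38  15 126] [214.92857143 221.23809524]
[32 18 22  7 30] [222.46666667 226.5       ]
[ 8 23  6  4 17] [190.58823529 229.64705882]
0.5 [[206.99341613 222.53830077]]
0.6 [[205.87435074 220.05002454]]
0.7 [[204.68507673 217.24478335]]
0.8 [[203.43940418 214.15138625]]
0.9 [[202.1525694  210.80436188]]
1.0 [[200.84096854 207.24352796]]
```

Emit:
{"name": "drive_tool", "arguments": {
  "targets": [
    {"slide":[1.5,0.1,-3.1],"yaw":0},
    {"slide":[1.5,0.1,-3.1],"yaw":0},
    {"slide":[1.5,0.2,-3.2],"yaw":0},
    {"slide":[0,0,0],"yaw":0},
    {"slide":[-0.7,-0.2,-1],"yaw":0},
    {"slide":[-0.7,-0.2,-1],"yaw":0},
    {"slide":[-0.8,-0.3,-1],"yaw":0},
    {"slide":[0,0,0],"yaw":0},
    {"slide":[0,0,0],"yaw":0}
  ]
}}

```text
clock: 2.52
tool_pos: [0.439, 0.2398, 0.2971]
eef_rot: [-0.146, 0.989, 0.0, 0.0]
contact_force: [0.8, -0.7, -0.8]
width: 0.0006
finger_force: 0.0
```

Emit:
{"name": "drive_tool", "arguments": {
  "targets": [
    {"slide":[-0.7,-0.2,-1.1],"yaw":0},
    {"slide":[-0.6,-0.2,-1.1],"yaw":0},
    {"slide":[-0.4,-0.2,-1.1],"yaw":0},
    {"slide":[-0.3,-0.1,-1.2],"yaw":0},
    {"slide":[0,0,0],"yaw":0},
    {"slide":[0,0,0],"yaw":0}
  ]
}}

```text
clock: 3.28
tool_pos: [0.4191, 0.2328, 0.2518]
eef_rot: [-0.146, 0.989, -0.0, -0.0]
contact_force: [-0.6, -0.6, -0.1]
width: 0.0004
finger_force: 0.0
```

Run:
```python
from h import *
f=grab('wrist');t=grab('top')
a=cv2.resize(f['image'][100:320,120:400],(800,600)) [:,:,::-1]
b=cv2.resize(t['image'][160:250,150:270],(800,600))[:,:,::-1]
cv2.imwrite('pics/c1.png',cv2.resize(np.hstack([a,b]),(800,300)))
print(robot.observe()['tool_pos'],robot.observe()['contact_force'])
```

```text
[0.41908376 0.23286244 0.25197327] [ 0.24165293 -0.37832646  0.07165737]
```

View pics/c1.png

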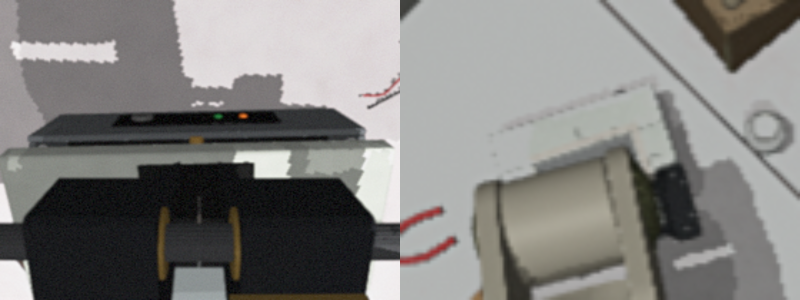

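The left crop shows the lid lowered almost to its catch, with the fingertips on the black pad at the frame's near edge. I'll press on in small steps.

Emit:
{"name": "drive_tool", "arguments": {
  "targets": [
    {"slide":[-0.1,0,-0.4],"yaw":0},
    {"slide":[-0.1,0,-0.4],"yaw":0},
    {"slide":[0,0,-0.4],"yaw":0},
    {"slide":[0,0,-0.2],"yaw":0},
    {"slide":[0,0,0],"yaw":0},
    {"slide":[0,0,0],"yaw":0}
  ]
}}

```text
clock: 4.12
tool_pos: [0.4168, 0.2328, 0.2383]
eef_rot: [-0.146, 0.989, -0.0, 0.0]
contact_force: [-2.9, -1.7, 10.3]
width: 0.0002
finger_force: 5.6
```

Emit:
{"name": "drive_tool", "arguments": {
  "targets": [
    {"slide":[0,0,-0.2],"yaw":0},
    {"slide":[0,0,-0.1],"yaw":0},
    {"slide":[0,0,0],"yaw":0},
    {"slide":[0,0,0],"yaw":0},
    {"slide":[0,0,0],"yaw":0}
  ]
}}

```text
clock: 4.75
tool_pos: [0.4165, 0.2328, 0.2378]
eef_rot: [-0.147, 0.989, -0.0, 0.001]
contact_force: [-12.3, -5.4, 43.6]
width: 0.0005
finger_force: 21.5
```

Emit:
{"name": "drive_tool", "arguments": {
  "targets": [
    {"slide":[0,0,2],"yaw":0},
    {"slide":[0,0,4],"yaw":0},
    {"slide":[0,0,5],"yaw":0},
    {"slide":[2.2,1.3,5],"yaw":0},
    {"slide":[2.2,1.4,5],"yaw":0},
    {"slide":[0,0,0],"yaw":0},
    {"slide":[0,0,0],"yaw":0},
    {"slide":[0,0,0],"yaw":0}
  ]
}}

```text
clock: 5.75
tool_pos: [0.4606, 0.2596, 0.4433]
eef_rot: [-0.146, 0.989, -0.0, -0.002]
contact_force: [0.7, 0.4, 0.0]
width: 0.0004
finger_force: 0.0
```

Run:
```python
from h import *
f=grab('wrist');print(f['cam_to_world'][:3,3])
cv2.imwrite('pics/w2.png',cv2.resize(f['image'][60:260,90:390,::-1],(780,520),interpolation=cv2.INTER_CUBIC))
```

```text
[0.39512218 0.24022004 0.42415509]
```

View pics/w2.png

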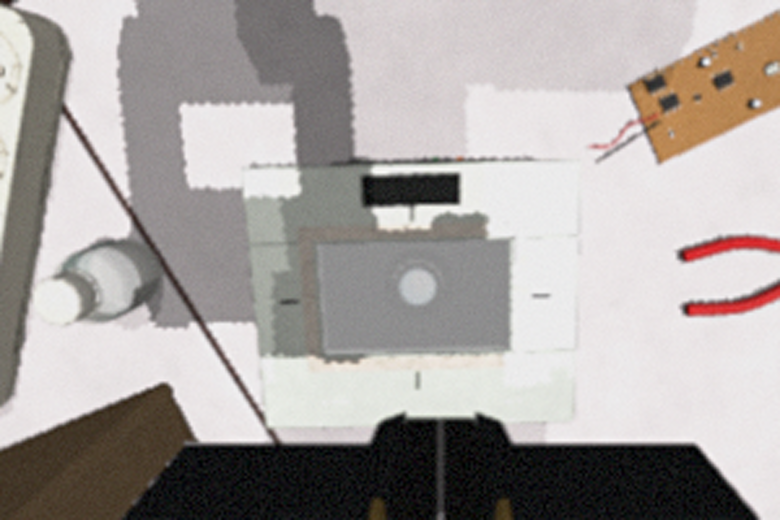

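The lid is shut. The glass corners in the crop are (318,240), (511,237), (511,351) and (321,354). The centre ticks are at (412,212), (417,381), (289,301) and (541,295), and the pad corners are (362,175), (460,173), (461,203) and (364,206).

Run:
```python
from h import *
f=dict(np.load('wrist.npz'))
def c(p): return np.array(p,float)/2.6+[90,60]
W=onz(f,c([[318,240],[511,237],[511,351],[321,354]]),.0685)[:,:2]
T=onz(f,c([[412,212],[417,381],[289,301],[541,295]]),.0705)[:,:2]
P=onz(f,c([[362,175],[460,173],[461,203],[364,206]]),.072)[:,:2]
ang=lambda v:np.degrees(np.arctan2(-v[0],v[1]))
print(W.round(4),W.mean(0),np.linalg.norm(W[1]-W[0]),np.linalg.norm(W[3]-W[0]))
print('yaws',ang(W[1]-W[0]),ang(W[2]-W[3]),ang(T[3]-T[2]),ang(T[0]-T[1])-90, ang(P[1]-P[0]))
a,b,d,e=T; st=np.linalg.solve(np.c_[b-a,-(e-d)],d-a); print('tick centre',a+st[0]*(b-a),'pad',P.mean(0))
print(robot.observe()['q'])
```

```text
[[0.4568 0.1934]
 [0.4264 0.2885]
 [0.4846 0.3079]
 [0.516  0.2101]] [0.47097128 0.249971  ] 0.09976450960778738 0.06155375082230888
yaws 17.742773764657805 17.81307952822626 18.254273125424778 17.990747221705547 17.982695247941475
tick centre [0.47128179 0.2497827 ] pad [0.41787266 0.23270746]
[ 2.89146523e-01  3.18143408e-01  1.28021439e+00  2.06088593e-05
  1.54585795e+00 -1.57520191e+00]
```

The window centre is (0.471, 0.250) at yaw 17.9°. Next I move over the green board with the gripper turned −136°, which keeps the last joint within range.

Emit:
{"name": "drive_tool", "arguments": {
  "targets": [
    {"slide":[-1.5,-3.1,0],"yaw":-9.7},
    {"slide":[-1.5,-3.1,0],"yaw":-9.7},
    {"slide":[-1.5,-3.1,0],"yaw":-9.7},
    {"slide":[-1.5,-3.1,0],"yaw":-9.7},
    {"slide":[0,-3.1,0],"yaw":-9.7},
    {"slide":[0,-3.1,0],"yaw":-9.7},
    {"slide":[0,-3.1,0],"yaw":-9.7},
    {"slide":[0,-3.1,0],"yaw":-9.7},
    {"slide":[0,-3.1,0],"yaw":-9.7},
    {"slide":[1.2,-3.2,0],"yaw":-9.7},
    {"slide":[1.2,-3.2,-2.8],"yaw":-9.7},
    {"slide":[1.2,-3.2,-2.8],"yaw":-9.7},
    {"slide":[1.2,-3.2,-2.8],"yaw":-9.7},
    {"slide":[1.2,-3.2,-2.8],"yaw":-9.7},
    {"slide":[0,0,0],"yaw":0},
    {"slide":[0,0,0],"yaw":0}
  ],
  "grip": 1
}}

```text
clock: 7.8
tool_pos: [0.4606, -0.1786, 0.333]
eef_rot: [0.861, 0.509, -0.0, -0.0]
contact_force: [0.4, 0.7, 0.2]
width: 0.0879
finger_force: 0.0
```

```bash
cat > b.py <<'E'
from h import *
import sys
f=grab('wrist');s=robot.observe();M=R.from_quat(s['eef_rot']).as_matrix()
print(s['q'].round(3),s['tool_pos'],'tool y ang',np.degrees(np.arctan2(M[1,1],M[0,1])))
g=cv2.GaussianBlur(f['image'],(3,3),0).astype(int);m=((g[:,:,1]-g[:,:,0]>15)&(g[:,:,1]-g[:,:,2]>5)).astype(np.uint8)
m=cv2.morphologyEx(m,cv2.MORPH_CLOSE,np.ones((7,7)));m=cv2.morphologyEx(m,cv2.MORPH_OPEN,np.ones((5,5)))
n,l,st,c=cv2.connectedComponentsWithStats(m)
for i in range(1,n):
    if st[i,4]>150:
        k=(l==i).astype(np.uint8);w=onz(f,np.argwhere(k)[:,::-1],.0025)[:,:2]
        r=cv2.minAreaRect(w.astype(np.float32)*1000);print(st[i],r)
cv2.imwrite('pics/'+sys.argv[1]+'.png',cv2.resize(f['image'][:,:,::-1],(800,600),interpolation=cv2.INTER_CUBIC))
E
python3 b.py w3
```

```text
[-0.61   0.352  1.567  0.     1.221 -0.106] [ 0.46064939 -0.17839401  0.33337889] tool y ang -28.846998106598114
[ 244  145   30   61 1616] ((460.0107727050781, -178.2438201904297), (73.8081283569336, 34.29745864868164), 61.18282699584961)
[285 239  20  25 447] ((452.450439453125, -288.8245544433594), (34.854732513427734, 24.439083099365234), 61.081912994384766)
```

View pics/w3.png

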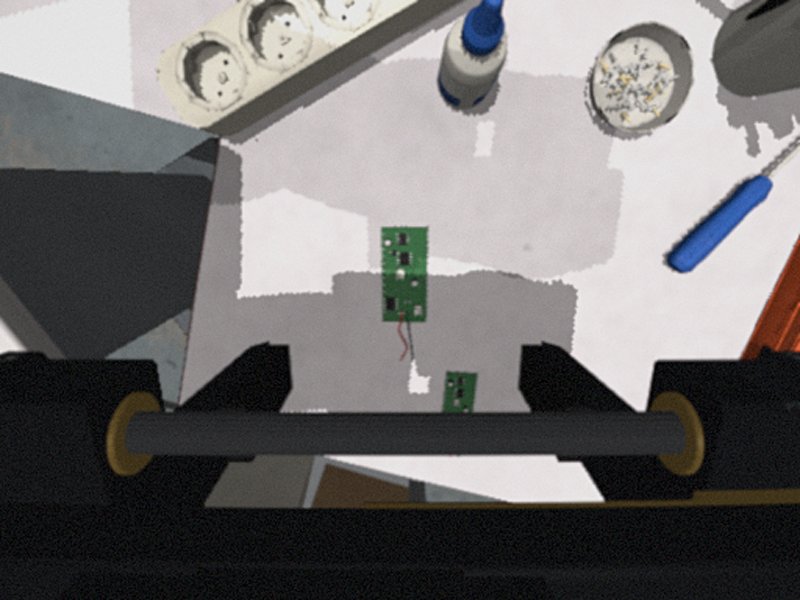

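The view shows the larger board centred under the gripper at (404,273), with its wires pointing down the image, and the smaller one at (460,395). The gripper is already centred and aligned, so I descend.

Emit:
{"name": "drive_tool", "arguments": {
  "targets": [
    {"slide":[0,0,-4],"yaw":0},
    {"slide":[0,0,-4],"yaw":0},
    {"slide":[0,0,-4],"yaw":0},
    {"slide":[0,0,-2.5],"yaw":0},
    {"slide":[0,0,-1.5],"yaw":0},
    {"slide":[0,0,0],"yaw":0},
    {"slide":[0,0,0],"yaw":0},
    {"slide":[0,0,0],"yaw":0}
  ]
}}

```text
clock: 8.85
tool_pos: [0.4611, -0.1791, 0.1737]
eef_rot: [0.861, 0.508, 0.0, 0.001]
contact_force: [-0.2, 0.5, 0.2]
width: 0.0879
finger_force: 0.0
```

Emit:
{"name": "drive_tool", "arguments": {
  "targets": [
    {"slide":[0,0,-0.3],"yaw":0},
    {"slide":[0,0,-0.3],"yaw":0},
    {"slide":[0,0,0],"yaw":0},
    {"slide":[0,0,0],"yaw":0}
  ]
}}

```text
clock: 9.35
tool_pos: [0.4609, -0.1792, 0.1667]
eef_rot: [0.862, 0.508, -0.0, -0.0]
contact_force: [0.3, -0.1, -0.3]
width: 0.0885
finger_force: 0.0
```

Emit:
{"name": "drive_tool", "arguments": {
  "targets": [
    {"slide":[0,0,0],"yaw":0},
    {"slide":[0,0,0],"yaw":0},
    {"slide":[0,0,0],"yaw":0},
    {"slide":[0,0,0],"yaw":0},
    {"slide":[0,0,0],"yaw":0},
    {"slide":[0,0,0],"yaw":0},
    {"slide":[0,0,0],"yaw":0},
    {"slide":[0,0,0],"yaw":0}
  ],
  "grip": 0
}}

```text
clock: 10.35
tool_pos: [0.4609, -0.1792, 0.1667]
eef_rot: [0.861, 0.508, -0.0, -0.0]
contact_force: [-0.4, 0.5, 0.6]
width: 0.0343
finger_force: 30.0
```

Emit:
{"name": "drive_tool", "arguments": {
  "targets": [
    {"slide":[0,0,1],"yaw":0},
    {"slide":[0,0,2],"yaw":0},
    {"slide":[0,0,3],"yaw":0},
    {"slide":[0,0,3],"yaw":0},
    {"slide":[0,0,3],"yaw":0},
    {"slide":[0,0,3],"yaw":0},
    {"slide":[0,0,3],"yaw":0},
    {"slide":[0,0,3],"yaw":0},
    {"slide":[0,0,2],"yaw":0},
    {"slide":[0,0,1],"yaw":0},
    {"slide":[0,0,0],"yaw":0},
    {"slide":[0,0,0],"yaw":0}
  ]
}}

```text
clock: 11.85
tool_pos: [0.4609, -0.1791, 0.406]
eef_rot: [0.862, 0.508, -0.0, -0.001]
contact_force: [0.3, -0.4, -1.0]
width: 0.0347
finger_force: 30.0
```

```bash
cat > c.py <<'E'
from h import *
import sys
f=grab('wrist');s=robot.observe();t=s['tool_pos'];M=R.from_quat(s['eef_rot']).as_matrix()
print(s['q'].round(3),t,'tool y ang',np.degrees(np.arctan2(M[1,1],M[0,1])))
g=f['image'].astype(int);m=((g[:,:,1]-g[:,:,0]>15)&(g[:,:,1]-g[:,:,2]>5)).astype(np.uint8)
m=cv2.morphologyEx(m,cv2.MORPH_CLOSE,np.ones((5,5)))
n,l,st,c=cv2.connectedComponentsWithStats(m);i=1+st[1:,4].argmax()
w=onz(f,np.argwhere(l==i)[:,::-1],t[2]-.1667+.002)[:,:2]
print(st[i],cv2.minAreaRect(w.astype(np.float32)*1000),cv2.minAreaRect(((w-t[:2])@M[:2,:2]).astype(np.float32)*1000))
cv2.imwrite('pics/'+sys.argv[1]+'.png',f['image'][:,:,::-1])
E
python3 c.py w4
```

```text
[-0.611  0.283  1.443  0.     1.418 -0.105] [ 0.46087971 -0.17915502  0.4059509 ] tool y ang -28.973053484424273
[ 228  175   69   89 4478] ((466.7572021484375, -171.72633361816406), (56.003204345703125, 39.766319274902344), 60.10361099243164) ((9.346014022827148, 1.5434226989746094), (56.003204345703125, 39.766258239746094), 0.9233487844467163)
```

View pics/w4.png

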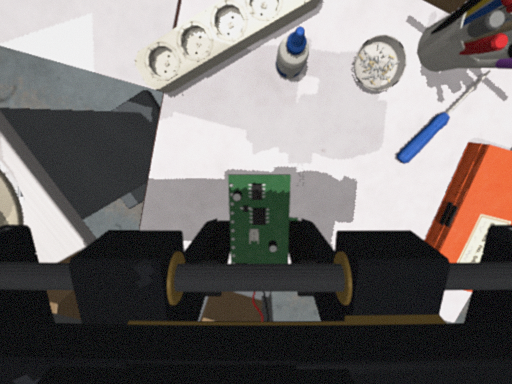

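The board is held level and centred: its green area spans columns 230–291, with the front edge at row 175. I carry it across now.

Emit:
{"name": "drive_tool", "arguments": {
  "targets": [
    {"slide":[-1.3,2,0],"yaw":2},
    {"slide":[-1.3,2.7,0],"yaw":3},
    {"slide":[-1.3,2.7,0],"yaw":3},
    {"slide":[-1.3,2.7,0],"yaw":3},
    {"slide":[0,2.7,0],"yaw":3},
    {"slide":[0,2.7,0],"yaw":3},
    {"slide":[0,2.7,0],"yaw":3},
    {"slide":[0,2.7,0],"yaw":3},
    {"slide":[0,2.7,0],"yaw":3},
    {"slide":[0,2.7,0],"yaw":3},
    {"slide":[0,2.7,0],"yaw":3},
    {"slide":[0,2.7,0],"yaw":3},
    {"slide":[1.5,2.7,0],"yaw":3},
    {"slide":[1.5,2.7,0],"yaw":3},
    {"slide":[1.5,2.7,0],"yaw":3},
    {"slide":[1.7,2.7,0],"yaw":2.8},
    {"slide":[0,0.4,0],"yaw":0},
    {"slide":[0,0,0],"yaw":0},
    {"slide":[0,0,0],"yaw":0}
  ]
}}

```text
clock: 14.28
tool_pos: [0.4706, 0.2491, 0.4068]
eef_rot: [0.589, 0.808, -0.0, -0.0]
contact_force: [-0.5, 0.2, -0.6]
width: 0.0344
finger_force: 30.0
```

Emit:
{"name": "drive_tool", "arguments": {
  "targets": [
    {"slide":[0,0,-3],"yaw":0},
    {"slide":[0,0,-3],"yaw":0},
    {"slide":[0,0,-3],"yaw":0},
    {"slide":[0,0,-2],"yaw":0},
    {"slide":[0,0,-1],"yaw":0},
    {"slide":[0,0,0],"yaw":0},
    {"slide":[0,0,0],"yaw":0}
  ]
}}

```text
clock: 15.15
tool_pos: [0.4711, 0.2497, 0.2876]
eef_rot: [0.589, 0.808, 0.001, 0.0]
contact_force: [-0.2, 0.6, 0.2]
width: 0.0345
finger_force: 30.0
```

```bash
python3 c.py w5
python3 - <<'E'
from h import *
w=dict(np.load('wrist.npz'));f=grab('scene')
a=cv2.resize(w['image'][100:290,170:350],(568,600),interpolation=cv2.INTER_CUBIC)
b=cv2.resize(f['image'][120:220,160:260],(600,600),interpolation=cv2.INTER_CUBIC)
cv2.imwrite('pics/c2.png',cv2.resize(np.hstack([a,b])[:,:,::-1],(800,411)))
E
```

```text
[ 0.265  0.468  1.525  0.     1.147 -0.046] [0.47104804 0.24976785 0.28764859] tool y ang 17.820337246241692
[ 228  175   64   89 4570] ((469.4962158203125, 258.9253845214844), (37.3853759765625, 55.660362243652344), 17.83322525024414) ((9.193058013916016, 1.3251190185546875), (37.38535690307617, 55.66034698486328), 89.98711395263672)
```

View pics/c2.png

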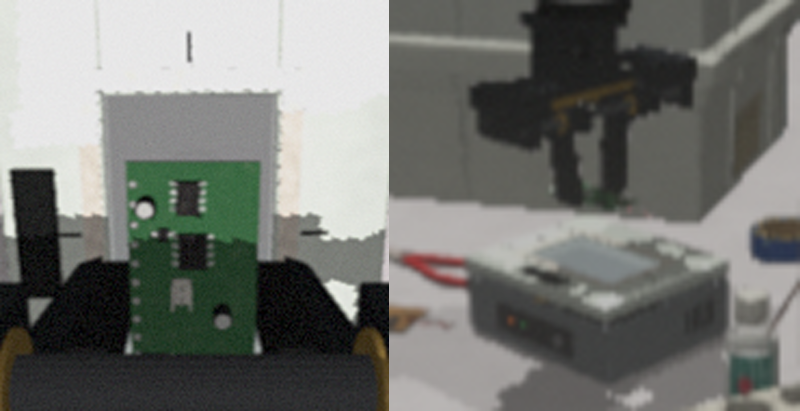

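The left crop shows the board parallel to the window and centred on it: the tick is at column 190 and the board centre at about 193. The lid is shut and everything is in place. Now the last 42 mm down.

Emit:
{"name": "drive_tool", "arguments": {
  "targets": [
    {"slide":[0,0,-1],"yaw":0},
    {"slide":[0,0,-1],"yaw":0},
    {"slide":[0,0,-0.8],"yaw":0},
    {"slide":[0,0,-0.6],"yaw":0},
    {"slide":[0,0,-0.4],"yaw":0},
    {"slide":[0,0,-0.4],"yaw":0},
    {"slide":[0,0,0],"yaw":0},
    {"slide":[0,0,0],"yaw":0},
    {"slide":[0,0,0],"yaw":0},
    {"slide":[0,0,0],"yaw":0}
  ]
}}

```text
clock: 16.5
tool_pos: [0.4709, 0.2498, 0.2449]
eef_rot: [0.589, 0.808, 0.0, 0.0]
contact_force: [-0.3, -0.9, 0.2]
width: 0.0346
finger_force: 30.0
```

```bash
python3 c.py w6
python3 - <<'E'
from h import *
w=dict(np.load('wrist.npz'));f=grab('scene');t=grab('top')
a=cv2.resize(w['image'][100:290,170:350],(568,600),interpolation=cv2.INTER_CUBIC)
b=cv2.resize(f['image'][130:220,170:260],(600,600),interpolation=cv2.INTER_CUBIC)
cv2.imwrite('pics/c3.png',cv2.resize(np.hstack([a,b])[:,:,::-1],(800,411)))
E
```

```text
[ 0.265  0.525  1.575  0.     1.041 -0.046] [0.47093819 0.24980957 0.24484456] tool y ang 17.828136209949495
[ 228  175   63   89 4547] ((468.5635070800781, 258.76641845703125), (35.59710693359375, 55.80390548706055), 18.104379653930664) ((9.25379753112793, 0.48163604736328125), (35.597103118896484, 55.803890228271484), 89.72374725341797)
```

View pics/c3.png

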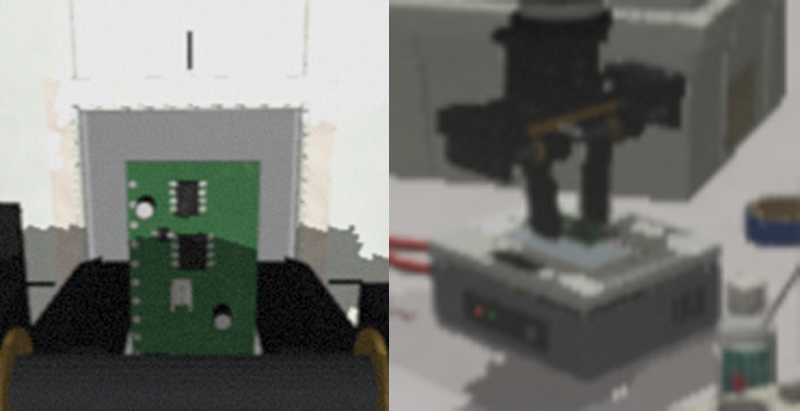

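The board hovers level over the middle of the window (board centre at column 193, tick at 190). No contact force shows, and the bottle and box are undisturbed. I'm handing in.

```bash
python3 -c "
from h import *
print(order.finish_job())"
```

```text
the job is handed in; nothing more can be done
None
```

The job is handed in, result not reported back: the lid is pressed fully shut, and the green board is held level about 10 mm above the middle of the window, parallel to it, with no sign of contact with the box.

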